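Date-stamp two faces of a medicine carton

TASK

Date the white medicine carton on the spring stamp that is fixed to the counter: with the carton upright, press the green-framed panel on its broad side squarely and centrally onto the red stamp pad until the pad is pushed fully home and keep it there for half a second, then back off, turn the carton and do the same with the blue-framed panel on its narrow end. After that set the carton down upright, without dropping it, in the empty half of the blue tray. Leave everything else where it stands.

Things in the scene. Friction and masses are not known exactly. Their poses are not given: they have to be found in the camera images.
- carton: white carton standing upright, 100 mm (its x) by 60 mm (its y) by 120 mm high, 0.25 kg or so; origin in the centre of its underside, z up. The broad face at +y has the green-framed panel, the narrow end at +x the blue-framed one; a tab of each colour runs up that face and over the edge of the top, so it shows from above.
- green_panel (a point): centre of the green-framed panel (60 x 52 mm) on the carton's broad +y face, at (0, 30, 34) mm in the carton's frame; axes of the carton
- blue_panel (a point): centre of the blue-framed panel (54 x 52 mm) on the carton's narrow +x face, at (50, 0, 34) mm in the carton's frame; axes of the carton
- stamp: spring stamp: black housing 75 x 60 mm, its top 54 mm above the counter, on a bent steel bracket 100 mm wide, fixed to the counter. Origin on the counter right below the front of the released pad. Its +x points from the pad into the housing (a face is pressed along +x); the housing begins 38 mm and the bracket's 5 mm foot 10 mm behind the origin; all of it is below 56 mm
- pad_face (a point): centre of the front face of the red stamp pad, 32 mm wide and 26 mm high, 34 mm above the counter; it moves with the pad; axes of the stamp
- stamp_pad (a joint): how far the pad is pushed in along the stamp's +x, m: 0 released, 0.012 against its stop (about 7 N); springs back
- tray: blue tray fixed to the counter, 180 mm (its x) by 240 mm (its y), walls 25 mm high and 5 mm thick, floor 5 mm thick; a 20 mm high divider along its x halves it into two compartments of 170 x 113 mm; origin under its centre
- tray_free (a point): centre of the floor of the tray's empty compartment, at (0, -58, 5) mm in the tray's frame; axes of the tray
- pill_bottle: small white jar with a red label, 44 mm across, 85 mm tall, standing in the other half of the tray; origin under its centre
- syrup_bottle: amber bottle with black cap, 52 mm across, 150 mm tall, standing on the counter; origin under its centre
- tape_roll: white roll, 72 mm across, 22 mm high, lying flat; origin under its centre
- small_box: small white and green carton, 90 x 55 x 35 mm high, lying flat; origin under its centre
- mug: white mug, 80 mm across, 90 mm tall; origin under its centre, handle to its +y
- dog: brown pottery dog on four legs, about 165 mm long, 120 mm tall; origin on the counter between its feet, nose to its +x
Things that resemble listed ones, but are neither listed nor needed, are in the scene too. What is shaped like the stamp but yellow is not meant. Leave any purple or yellow look-alike of the carton alone.

How it is judged:
By the outcome, as a careful person would: the job done as asked, in the order asked, and still so for the second after the job is handed in, with the robot touching nothing.
It also fails if it takes over 67 s, if anything falls off the work surface, if the arm or the gripper's body presses on something with over 40 N, if the wrist force passes 120 N, or if a joint passes its speed limit or range.

ROBOT

A 7-joint arm with a two-finger parallel gripper is mounted at the origin on the work surface. World frame = base frame: x ahead of the robot, y to its left, z up, the work surface at z = 0. Lengths are in mm, angles in degrees, forces in N, time in s.
With the tool pointing down it reaches from about 425 to 875 mm from the base axis. Payload 8.4 kg.
Tool frame: the origin (TCP) lies at the very end of the fingers, on their centre line; the grasp point (between the pads) lies 19 mm behind it; z points along the fingers, y is the line along which they close (so a half turn about z gives the same grasp; the last joint's range is limited). The gripper opens to 87 mm and grips with 3 to 60 N. Pads are 19 mm wide; open, the fingers measure 117 mm over their backs; the gripper's body (75 mm by 190 mm) begins 51 mm behind the grasp point.
Start: joints at [-77.189, 19.091, 2.286, 83.961, -0.768, 76.965, -3.352], TCP at [206.196, 616.398, 222.546] pointing down, gripper open.
Joint ranges: [-147.57, 147.57], [-21.85, 119.76], [-74.77, 79.35], [14.55, 137.4], [-85.83, 265.84], [4.83, 119.75], [-152.11, 152.11]. Speed limits (degrees/s): [127.2, 127.2, 159.86, 159.86, 180, 180, 180].

INTERFACE

Orientations are given as a 3x3 rotation matrix whose columns are the frame's x, y, z axes.
In Python, from station import status, imaging, job gives the robot as it stands.
- The arm moves only by the tool step_arm, never from a script. Its argument "increments" is a list of rows, each a list of 7 numbers: the turn, a rotation vector about the tool's x, y, z in degrees, then the shift along the tool's x, y, z in mm, then the opening, from 0 (shut) to 1 (fully open). A call has 1 to 20 rows; each row is the pose to reach, as a shift and turn from the pose commanded when the call began, along the tool's axes at that moment; what a row does not reach only later rows make up. A row lasts 1/10 s, in which the tool goes at most 50 mm and 8.59 degrees, less where a joint would pass 70% of its speed; a pose out of reach is approached as far as the arm can. A call with a gripper value outside its range is refused whole. The fingers move at their own pace and stop on an object; "force" is the grip in N (left out, the last holds). Time passes only in rows, so rows that repeat a pose let the fingers close. It gives the time, the measured TCP pose, the force, the opening and the grip force at its end, in the units of the state.
- status.observe(): the state, without advancing time (a new reading comes with each control period).
- imaging.get_image(name): name is "scene" or "top" or "wrist"; returns a dict with "img" (480x640x3 uint8, blue, green, red), "z_map" (480x640 float32, mm along the optical axis (not along the pixel's ray), 0 where there is no reading), "fx", "fy", "cx", "cy" (pixels), "rvec" (rotation vector, rad) and "tvec" (3), from world to camera coordinates, as OpenCV has them. Camera axes: x right, y down, z forward; pixel columns grow to the right and rows downward; lengths in mm; the calibration is good to about 2 mm. A picture is of the moment at which its call begins.
- job.sign_off(): hands the job in; it is judged then, once.
The state is a dict: "clock": time; "joints": joint angles; "joint_velocities": joint speeds; "joint_torque": joint torques, N m; "tool_pos": TCP position; "eef_rot": TCP orientation; "contact_force": force on the tool from outside, world axes, zero at the start; "wrist_torque": the same for the moment, N m; "gripper_width": opening from 0.0 (shut) to 1.0 (fully open); "gripper_force": force on a finger pad.
Only numpy, scipy, OpenCV 4.12 (cv2) and the standard library are available. Lean on these libraries where they do the work, as an engineer would, in place of code of your own. Each camera call takes 0.05 s, during which the arm holds its last target. There are 200 camera calls.

## Working session

There is one attempt and no reset: what is moved stays moved. The work goes in short steps, Python scripts to look and compute and a tool call to move; the robot and the scene stay as the last step left them, time stands still between calls to the robot, and variables do not carry over. Pictures are saved under pics/ and viewed, at most 10 in all, crops included, and the job is handed in when it is done.

Besides the shell and the picture viewer there is one more tool, called as a command line: name --pt "numbers of a row" for each row, then --argument value for the rest. step_arm: Moves the arm, as the interface text tells. Its arguments: {"type":"object","properties":{"increments":{"type":"array"},"force":{"type":"number"}},"required":["increments"]}

```bash
ls; mkdir -p pics
cat > h.py <<'E'
import numpy as np,cv2
from station import status,imaging,job
def cam(n):
    d=imaging.get_image(n); R=cv2.Rodrigues(np.array(d['rvec'],float))[0]; t=np.array(d['tvec'],float).ravel()
    return d,R,t
def pts(d,R,t):
    v,u=np.mgrid[0:480,0:640]; z=d['z_map']
    P=np.stack([(u-d['cx'])/d['fx']*z,(v-d['cy'])/d['fy']*z,z],-1)
    return (P-t)@R
def ray(d,R,t,u,v,h):
    r=np.array([(u-d['cx'])/d['fx'],(v-d['cy'])/d['fy'],1])@R; c=-t@R
    return c+r*(h-c[2])/r[2]
E
python3 - <<'E'
from h import *
for n in('top','scene'):
    d,R,t=cam(n); cv2.imwrite(f'pics/{n}0.png',d['img']); print(n,d['fx'],-t@R,R.round(2).tolist())
    np.savez(f'{n}0.npz',img=d['img'],P=pts(d,R,t))
s=status.observe();print(s)
E
```

```text
pics
top 466.0906009918436 [ 417.32879758  -30.28150315 1024.14844387] [[0.02, -1.0, -0.01], [-0.99, -0.02, -0.1], [0.1, 0.01, -0.99]]
scene 435.3935384895916 [989.18962181 336.53173656 747.23639952] [[-0.6, 0.8, -0.0], [0.61, 0.46, -0.65], [-0.51, -0.39, -0.76]]
{'clock': 0.1, 'joints': array([-77.18945657,  19.1278105 ,   2.28492622,  84.0071289 ,
        -0.77006633,  76.9627892 ,  -3.3514551 ]), 'joint_velocities': array([ 0.00767594, -0.0403357 ,  0.0409952 , -0.22339192,  0.04229173,
        0.0013913 , -0.06577978]), 'joint_torque': array([ 3.72443406e-03, -6.57809758e+01,  1.33963846e+00, -4.04706967e+01,
       -5.97440056e-02,  4.08803578e-02,  7.63325215e-05]), 'tool_pos': array([206.06805234, 616.02943926, 221.7374175 ]), 'eef_rot': array([[-9.48347478e-01,  3.17233197e-01, -4.00115982e-04],
       [ 3.17233444e-01,  9.48346471e-01, -1.38313138e-03],
       [-5.93266101e-05, -1.43861933e-03, -9.99998963e-01]]), 'contact_force': array([-0.09215937, -0.13046329, -0.31996961]), 'wrist_torque': array([ 0.01674965, -0.02221303, -0.06681986]), 'gripper_force': 0.0, 'gripper_width': 1.0007740995508088}
```

View pics/top0.png

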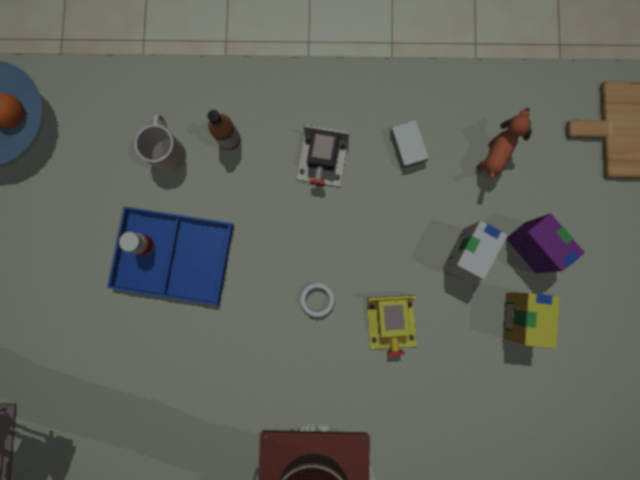

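View pics/scene0.png

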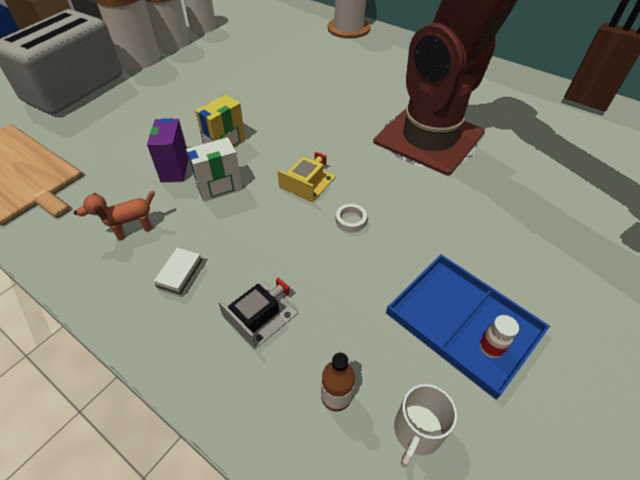

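```bash
cat > m.py <<'E'
from h import *
a=np.load('top0.npz'); im=a['img'];P=a['P'];Z=P[...,2]
hsv=cv2.cvtColor(im,cv2.COLOR_BGR2HSV)
def box(m,x0,x1,y0,y1,name):
    k=np.zeros(m.shape,bool);k[y0:y1,x0:x1]=1
    q=P[m&k]; 
    if len(q)<5: print(name,len(q));return
    r=cv2.minAreaRect(q[:,:2].astype(np.float32)); print(name,len(q),'rect',np.round(r[0],1),np.round(r[1],1),round(r[2],1),'z med',np.median(q[:,2]).round(1),'mean',q.mean(0).round(1))
    print(cv2.boxPoints(r).round(0).tolist())
H,S,V=[hsv[...,i].astype(int) for i in range(3)]
box((Z>113)&(Z<127),440,508,210,290,'carton top')
g=(H>45)&(H<85)&(S>130); b=(H>100)&(H<130)&(S>130); red=((H<8)|(H>172))&(S>150)
box(g&(Z>113),440,508,210,290,'green'); box(b&(Z>113),440,508,210,290,'blue')
box((Z>48)&(Z<60),295,355,120,192,'housing top')
box((Z>8)&red,295,355,165,192,'red pad')
box((Z>2)&(Z<9),290,355,115,192,'foot')
box((Z>2)&(Z<70),290,355,115,192,'stamp all')
box((Z>17)&(Z<32)&b,100,240,200,312,'tray rim')
box((Z>70)&(Z<95),110,165,220,265,'bottle')
box((Z>113)&(Z<127),508,590,205,280,'purple'); box((Z>113)&(Z<127),500,565,285,355,'yellow')
box((Z>20),375,420,290,360,'ystamp'); box(Z>10,200,245,100,160,'syrup');box(Z>10,385,430,115,170,'smallbox');box(Z>10,300,340,280,322,'tape')
box(Z>10,470,540,105,180,'dog')
print(np.median(Z[330:420,420:480]))
cv2.imwrite('pics/crop.png',np.hstack([cv2.resize(im[205:305,430:530],(400,400),interpolation=2),cv2.resize(im[110:210,275:375],(400,400),interpolation=2)]))
E
python3 m.py
```

```text
carton top 1650 rect [ 496.6 -321.7] [ 61.  101.4] 61.4 z med 120.7 mean [ 496.  -320.8  120.6]
[[437.0, -324.0], [526.0, -373.0], [556.0, -319.0], [467.0, -271.0]]
green 48 rect [ 460.3 -171.4] [ 18.1 294.6] 20.5 z med 120.6 mean [ 505.  -294.   139.1]
[[400.0, -37.0], [503.0, -313.0], [520.0, -306.0], [417.0, -30.0]]
blue 95 rect [ 533.3 -341. ] [25.1 13.9] 59.4 z med 121.2 mean [ 533.  -341.2  121.3]
[[521.0, -348.0], [533.0, -355.0], [546.0, -334.0], [534.0, -327.0]]
housing top 1124 rect [698.8  -5.9] [ 98.7 120.9] 81.2 z med 54.8 mean [717.6  -8.6  54.6]
[[631.0, -45.0], [751.0, -64.0], [766.0, 34.0], [647.0, 52.0]]
red pad 41 rect [642.3   4.3] [24.2  5.9] 82.8 z med 47.0 mean [641.7   3.7  46.2]
[[638.0, -7.0], [644.0, -8.0], [647.0, 16.0], [641.0, 17.0]]
foot 1424 rect [719.   -4.6] [175.6 145. ] 0.7 z med 4.4 mean [702.   -5.7   4.6]
[[630.0, 67.0], [632.0, -78.0], [808.0, -76.0], [806.0, 69.0]]
stamp all 2995 rect [719.   -4.6] [175.6 145. ] 0.7 z med 11.9 mean [706.4  -6.8  27.4]
[[630.0, 67.0], [632.0, -78.0], [808.0, -76.0], [806.0, 69.0]]
tray rim 1059 rect [481.2 318.
[... 675 characters left out ...]
  58.2]
[[279.0, -197.0], [406.0, -206.0], [417.0, -30.0], [291.0, -22.0]]
syrup 891 rect [583.3 102.8] [422.3  52.2] 31.7 z med 98.5 mean [730.8 192.7 111.2]
[[390.0, 14.0], [417.0, -30.0], [777.0, 192.0], [749.0, 236.0]]
smallbox 1187 rect [ 591.6 -145.4] [ 98.1 406. ] 70.1 z med 35.2 mean [ 726.6 -192.7   50.5]
[[384.0, -123.0], [766.0, -260.0], [799.0, -168.0], [417.0, -30.0]]
tape 435 rect [392.1  -1.6] [70.  70.5] 0.7 z med 22.2 mean [392.3  -0.7  29.1]
[[357.0, 33.0], [358.0, -37.0], [428.0, -36.0], [427.0, 34.0]]
dog 1635 rect [ 583.5 -250.3] [ 75.3 546.2] 44.9 z med 77.2 mean [ 716.8 -383.    92.4]
[[364.0, -83.0], [750.0, -470.0], [803.0, -417.0], [417.0, -30.0]]
0.7349867057461373
```

View pics/crop.png

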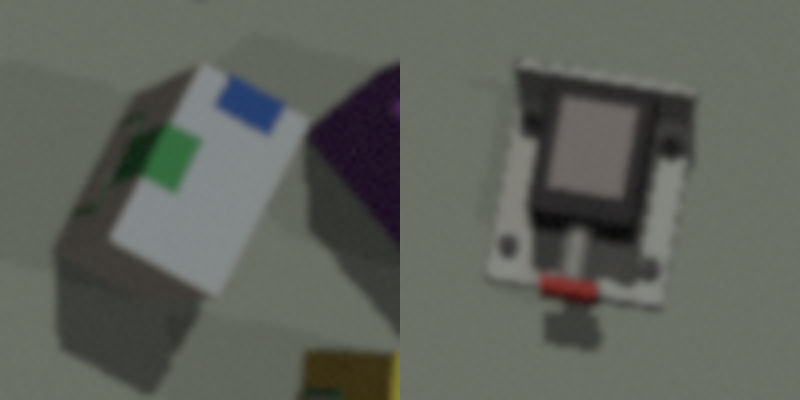

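The carton candidates in the top image are white (480,252), purple (545,243) and yellow (532,320). The stamp candidates are black/grey (322,155) and yellow (392,322). By the description I take the white carton and the black stamp. The crop confirms the choice: the green tab is on the carton's left long edge, the blue tab is at its far end, and the red pad is at crop (568,288). The carton top is 61x101 mm at z 120.7, so it fits.

I'll move over the stamp first for a closer look with the wrist camera.

step_arm --pt "0 0 0 -550 -465 -58 1" --pt "0 0 0 -550 -465 -58 1" --pt "0 0 0 -550 -465 -58 1" --pt "0 0 0 -550 -465 -58 1" --pt "0 0 0 -550 -465 -58 1" --pt "0 0 0 -550 -465 -58 1" --pt "0 0 0 -550 -465 -58 1" --pt "0 0 0 -550 -465 -58 1" --pt "0 0 0 -550 -465 -58 1" --pt "0 0 0 -550 -465 -58 1" --pt "0 0 0 -550 -465 -58 1" --pt "0 0 0 -550 -465 -58 1" --pt "0 0 0 -550 -465 -58 1" --pt "0 0 0 -550 -465 -58 1" --pt "0 0 0 -550 -465 -58 1" --pt "0 0 0 -550 -465 -58 1" --pt "0 0 0 -550 -465 -58 1" --pt "0 0 0 -550 -465 -58 1"

```text
clock: 1.9
tool_pos: [579.7, 2.5, 280.2]
eef_rot: [[-0.949, 0.315, -0.001], [0.315, 0.949, 0.001], [0.001, 0.0, -1.0]]
contact_force: [-0.2, 0.8, 0.2]
gripper_width: 1.006
gripper_force: 0.0
```

Run:
```python
from h import *
d,R,t=cam('wrist'); cv2.imwrite('pics/w1.png',d['img']); print(d['fx'],-t@R,R.round(2).tolist())
np.savez('w1.npz',img=d['img'],P=pts(d,R,t),R=R,t=t,k=[d['fx'],d['fy'],d['cx'],d['cy']])
s=status.observe();print(s['clock'],s['tool_pos'],s['eef_rot'],s['joints'])
```

```text
346.1860543568209 [505.51483573  25.94927425 442.51881921] [[0.32, 0.95, 0.0], [0.91, -0.3, 0.28], [0.26, -0.09, -0.96]]
1.95 [579.78755906   2.59423736 280.32230826] [[-9.49045752e-01  3.15137754e-01 -5.97785369e-04]
 [ 3.15137391e-01  9.49045852e-01  6.29066411e-04]
 [ 7.65568300e-04  4.08628284e-04 -9.99999623e-01]] [-34.8236099   10.20230135  35.05141244  90.42201455  -5.94362578
  81.27760814  72.33853459]
```

View pics/w1.png

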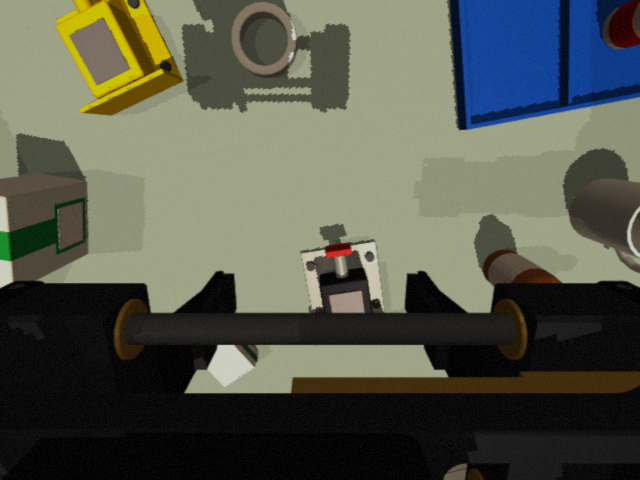

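The wrist view shows the pad at (338,250), the foot's front edge from (303,252) to (375,242), and the carton with its green panel at left (70,225). I'll measure the pad and foot from this view, and refine from the top view as well.

```bash
cat > m2.py <<'E'
from h import *
a=np.load('w1.npz'); im=a['img'];P=a['P'];R=a['R'];t=a['t'];fx,fy,cx,cy=a['k']; d=dict(fx=fx,fy=fy,cx=cx,cy=cy)
H,S,V=[x.astype(int) for x in cv2.split(cv2.cvtColor(im,cv2.COLOR_BGR2HSV))]
red=((H<8)|(H>172))&(S>150); k=np.zeros(red.shape,bool);k[235:265,315:365]=1
q=P[red&k]; print('pad pts',len(q),np.percentile(q,[2,50,98],axis=0).round(1).tolist())
r=cv2.minAreaRect(q[:,:2].astype(np.float32));print(r,cv2.boxPoints(r).round(1).tolist())
m=red&k; vs,us=np.nonzero(m)
e=[(u,vs[us==u].min(),vs[us==u].max()) for u in np.unique(us)]; print(e)
# upper image edge = front face? ray to z=47 top edge and z=21 bottom
for nm,i,h in(('first',1,21),('first',1,47),('last',2,47)):
    w=np.array([ray(d,R,t,x[0],x[i],h) for x in e[3:-3]]); f=cv2.fitLine(w[:,:2].astype(np.float32),2,0,.01,.01).ravel(); print(nm,h,w.mean(0).round(1),np.degrees(np.arctan2(f[1],f[0])).round(1),w[0].round(1),w[-1].round(1))
# foot front edge: per column first bright low-saturation
fe=[]
for u in list(range(307,325))+list(range(354,372)):
    c=V[225:262,u]; g=(S[225:262,u]<40)&(c>V[225:262,u].max()*.85); 
    if g.any(): fe.append((u,225+np.argmax(g)))
print(fe)
w=np.array([ray(d,R,t,u,v-.5,5) for u,v in fe]); f=cv2.fitLine(w[:,:2].astype(np.float32),4,0,.01,.01).ravel()
print('foot front',w.mean(0),f[:2],np.degrees(np.arctan2(f[1],f[0])),w[0],w[-1])
print('Z at foot',P[248,312],P[240,345+15],'counter',P[215,300])
# tape check & tray rim
k[:]=0;k[0:135,440:600]=1; m=(H>100)&(H<130)&(S>130)&k&(P[...,2]>18)&(P[...,2]<30); q=P[m]; print('tray',len(q)); r=cv2.minAreaRect(q[:,:2].astype(np.float32));print(cv2.boxPoints(r).round(1).tolist())
# carton top in top view, colour edges by ray
cv2.imwrite('pics/wc.png',cv2.resize(im[220:320,290:390],(600,600),interpolation=0))
E
python3 m2.py
```

```text
pad pts 302 [[635.6, -9.6, 23.8], [639.4, 5.2, 45.8], [646.6, 19.6, 48.5]]
((582.7257080078125, 10.44891357421875), (31.004186630249023, 156.78892517089844), 84.10553741455078) [[503.20001220703125, 3.0999999046325684], [659.0999755859375, -13.0], [662.2999877929688, 17.799999237060547], [506.29998779296875, 33.900001525878906]]
[(np.int64(325), np.int64(248), np.int64(248)), (np.int64(326), np.int64(247), np.int64(257)), (np.int64(327), np.int64(246), np.int64(257)), (np.int64(328), np.int64(246), np.int64(257)), (np.int64(329), np.int64(246), np.int64(257)), (np.int64(330), np.int64(246), np.int64(257)), (np.int64(331), np.int64(245), np.int64(257)), (np.int64(332), np.int64(245), np.int64(257)), (np.int64(333), np.int64(245), np.int64(256)), (np.int64(334), np.int64(245), np.int64(256)), (np.int64(335), np.int64(245), np.int64(256)), (np.int64(336), np.int64(245), np.int64(256)), (np.int64(337), np.int64(244), np.int64(256)), (np.int64(338), np.int64(244), np.int64(255)), (np.int64(339), np.int64(244), np.int64(255)), (np.int64(340), np.int64(244), np.int64(255)), (np.int64(341), 
[... 1297 characters left out ...]
62, np.int64(244)), (363, np.int64(244)), (364, np.int64(244)), (365, np.int64(244)), (366, np.int64(243)), (367, np.int64(243)), (368, np.int64(243)), (369, np.int64(243)), (370, np.int64(243)), (371, np.int64(243))]
foot front [648.90291235   5.29638487   5.        ] [0.15482417 0.98794204] 81.0934 [642.38784621 -37.30944472   5.        ] [655.91176658  47.59619312   5.        ]
Z at foot [ 6.39982968e+02 -2.95564992e+01  1.67194593e-01] [6.49602091e+02 3.48642982e+01 8.35551452e-02] counter [592.41128169 -30.08542508  -1.63501387]
tray 2080
[[420.0, 206.6999969482422], [552.0999755859375, 188.3000030517578], [572.7999877929688, 337.3999938964844], [440.70001220703125, 355.70001220703125]]
```

View pics/wc.png

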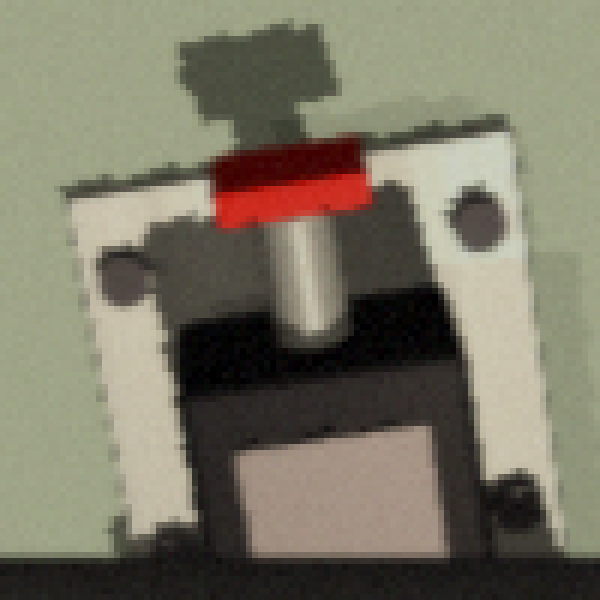

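Both views agree: the stamp's +x points at about -9°, and the pad front is at about (639, 5.5). Next I go above the carton.

step_arm --pt "0 0 5 -23 -334 100 1" --pt "0 0 10.2 -23 -334 100 1" --pt "0 0 10.2 -23 -334 100 1" --pt "0 0 10.2 -23 -334 100 1" --pt "0 0 10.2 -23 -334 100 1" --pt "0 0 10.2 -23 -334 100 1" --pt "0 0 10.2 -23 -334 100 1" --pt "0 0 10.2 -23 -334 100 1" --pt "0 0 10.2 -23 -334 100 1" --pt "0 0 10.2 -23 -334 100 1" --pt "0 0 10.2 -23 -334 100 1"

```text
clock: 3.05
tool_pos: [497.4, -321.1, 180.9]
eef_rot: [[-0.879, 0.477, 0.001], [0.477, 0.879, 0.001], [-0.0, 0.001, -1.0]]
contact_force: [0.4, 0.8, 0.5]
gripper_width: 1.001
gripper_force: 0.0
```

Run:
```python
from h import *
d,R,t=cam('wrist'); cv2.imwrite('pics/w2.png',d['img']);P=pts(d,R,t)
s=status.observe();print(s['clock'],s['tool_pos'],s['eef_rot'].round(4).tolist(),s['joints'].round(1))
H,S,V=cv2.split(cv2.cvtColor(d['img'],cv2.COLOR_BGR2HSV))
m=((P[...,2]>113)&(P[...,2]<127)&((S<60)|((H>45)&(H<130)))&(abs(P[...,0]-497)<70)&(abs(P[...,1]+322)<70)).astype(np.uint8)
n,l,st,c=cv2.connectedComponentsWithStats(m);i=1+st[1:,4].argmax();q=P[l==i];print(len(q),cv2.minAreaRect(q[:,:2].astype(np.float32)))
```

```text
3.1 [ 497.2989501  -321.30091093  180.87972931] [[-0.8787, 0.4774, 0.0009], [0.4774, 0.8787, 0.0005], [-0.0005, 0.0009, -1.0]] [ -9.4  17.3  46.3  97.4 -13.2  70.9 101.5]
7877 ((493.7513122558594, -320.9032287597656), (60.73564529418945, 97.1069564819336), 61.9969367980957)
```

View pics/w2.png

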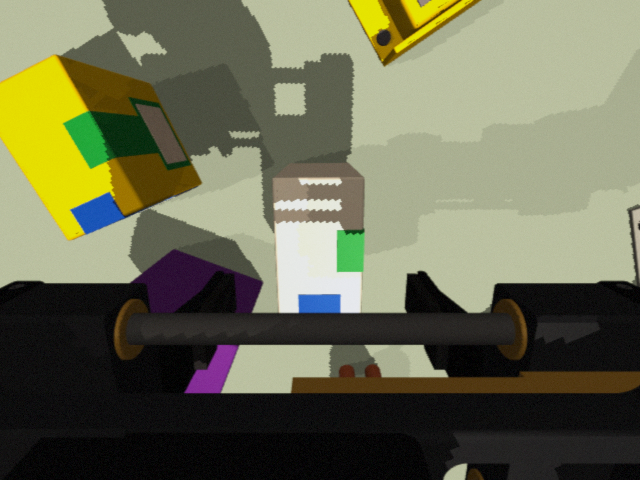

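The wrist view shows the white carton (275–364, 175–313) square and centred between the fingers, with the purple carton clear of the left finger. I descend and grip.

step_arm --pt "0 0 0 0 0 30 1" --pt "0 0 0 0 0 60 1" --pt "0 0 0 0 0 90 1" --pt "0 0 0 0 0 110 1" --pt "0 0 0 0 0 124.5 1" --pt "0 0 0 0 0 124.5 1" --pt "0 0 0 0 0 124.5 0.66" --pt "0 0 0 0 0 124.5 0.66" --pt "0 0 0 0 0 124.5 0.6" --pt "0 0 0 0 0 124.5 0.5" --pt "0 0 0 0 0 124.5 0.5" --pt "0 0 0 0 0 124.5 0.5" --pt "0 0 0 0 0 124.5 0.5" --force 50

```text
clock: 4.4
tool_pos: [496.6, -323.1, 56.7]
eef_rot: [[-0.877, 0.48, 0.001], [0.48, 0.877, 0.0], [-0.001, 0.0, -1.0]]
contact_force: [-0.7, 0.9, 6.5]
gripper_width: 0.69
gripper_force: 49.9
```

step_arm --pt "0 0 0 0 0 -20 0.5" --pt "0 0 0 0 0 -50 0.5" --pt "0 0 0 0 0 -80 0.5" --pt "0 0 6 8 28 -80 0.5" --pt "0 0 13 17 60 -80 0.5" --pt "0 0 20 28 95 -80 0.5" --pt "0 0 27 38 130 -80 0.5" --pt "0 0 34 48 165 -80 0.5" --pt "0 0 41 58 195 -80 0.5" --pt "0 0 48 68 230 -80 0.5" --pt "0 0 55 79 265 -80 0.5" --pt "0 0 62 88 297 -80 0.5" --pt "0 0 67 95 320 -80 0.5" --pt "0 0 70.3 99 333 -80 0.5" --pt "0 0 70.3 99 333 -80 0.5" --pt "0 0 70.3 99 333 -80 0.5" --pt "0 0 70.3 99 333 -80 0.5"

```text
clock: 6.1
tool_pos: [568.8, 14.9, 136.0]
eef_rot: [[0.157, 0.988, -0.0], [0.988, -0.157, -0.0], [-0.0, -0.0, -1.0]]
contact_force: [0.7, -0.1, -2.7]
gripper_width: 0.684
gripper_force: 49.9
```

```bash
cat > look.py <<'E'
from h import *
import sys
s=status.observe();p=s['tool_pos'];E=s['eef_rot'];print(s['clock'],p.round(1),E.round(3).tolist(),s['joints'].round(1),s['contact_force'].round(1),s['gripper_width'])
yaw=np.degrees(np.arctan2(E[1,1],E[0,1]));print('tool y deg',yaw)
d,R,t=cam('wrist'); P=pts(d,R,t); cv2.imwrite(f'pics/{sys.argv[1]}.png',d['img'])
H,S,V=cv2.split(cv2.cvtColor(d['img'],cv2.COLOR_BGR2HSV))
g=(H>45)&(H<85)&(S>120);b=(H>100)&(H<130)&(S>120);red=((H<8)|(H>172))&(S>150)
L=(P-p)@E  # tool frame
near=(abs(L[...,0])<75)&(abs(L[...,1])<45)&(L[...,2]<90)
for n,m in(('green',g&near),('blue',b&near)):
    q=L[m]; print(n,len(q), np.percentile(q,[3,50,97],axis=0).round(1).tolist() if len(q)>5 else '')
q=P[red&(np.hypot(P[...,0]-640,P[...,1]-5)<40)];print('pad',len(q),np.percentile(q,[3,50,97],axis=0).round(1).tolist() if len(q)>5 else '')
d2,R2,t2=cam('top');P2=pts(d2,R2,t2);cv2.imwrite(f'pics/{sys.argv[1]}t.png',d2['img']);H,S,V=cv2.split(cv2.cvtColor(d2['img'],cv2.COLOR_BGR2HSV))
L2=(P2-p)@E;near=(abs(L2[...,0])<90)&(abs(L2[...,1])<60)&(P2[...,2]>20)
for n,m in(('green',(H>45)&(H<85)&(S>130)),('blue',(H>100)&(H<130)&(S>130))):
    q=L2[m&near]; print('top',n,len(q), np.percentile(q,[3,50,97],axis=0).round(1).tolist() if len(q)>5 else '')
E
python3 look.py a1
```

```text
6.1 [568.8  14.9 136. ] [[0.157, 0.988, -0.0], [0.988, -0.157, -0.0], [-0.0, -0.0, -1.0]] [-49.8  18.5  52.8 103.7 -16.1  65.7  -0.7] [ 0.7 -0.1 -2.7] 0.6837294455533861
tool y deg -9.02418807467877
green 4544 [[-1.4, -41.6, -120.8], [23.3, 9.6, -103.9], [26.1, 33.1, -62.8]]
blue 2270 [[0.1, -43.4, -121.4], [24.6, -13.3, -115.4], [26.3, 33.8, -59.1]]
pad 694 [[602.8, -17.7, 27.9], [643.0, 14.5, 47.3], [652.1, 36.1, 238.7]]
top green 0 
top blue 100 [[-48.6, -52.5, -359.8], [-43.7, -1.1, -64.7], [-37.7, 12.1, -62.3]]
```

View pics/a1.png

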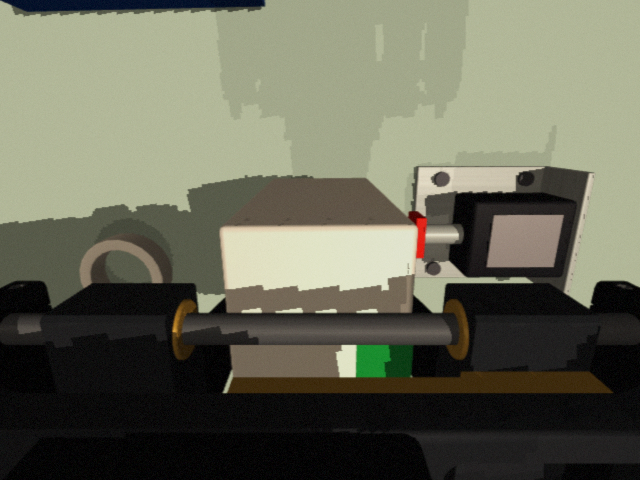

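The wrist view shows the carton held square, with its top edge at row 226. The pad is at (417,235), on the green side, partly hidden. I'll measure the carton's offset along the grip.

Run:
```python
from h import *
s=status.observe();p=s['tool_pos'];E=s['eef_rot']
d,R,t=cam('wrist'); P=pts(d,R,t);L=(P-p)@E
col=L[:,280:360]
m=(abs(col[...,1])<25)&(abs(col[...,0])<80)&(col[...,2]<40)
end=m&(col[...,2]>-50); top=m&(abs(col[...,2]+63)<5)
print('end face x by height',[(h,np.median(col[...,0][end&(abs(col[...,2]-h)<5)]).round(1)) for h in(-45,-30,-15,0,15,30) if (end&(abs(col[...,2]-h)<5)).any()])
print('top z',np.median(col[...,2][top]),'top xmax',np.percentile(col[...,0][top],[50,95,99]))
# side faces from image edge at row 240: left/right carton edge, ray at top height
V=cv2.cvtColor(d['img'],cv2.COLOR_BGR2GRAY).astype(int)
for r in(232,240,250):
    row=V[r]; u=np.nonzero(row[200:440]>195)[0]+200; a,b=u.min(),u.max()
    h=p[2]+63.5
    for x in(a-.5,b+.5): print(r,x,((ray(d,R,t,x,r,h)-p)@E).round(1))
```

```text
end face x by height [(-45, np.float64(50.3)), (-30, np.float64(50.3)), (-15, np.float64(50.3)), (0, np.float64(50.3)), (15, np.float64(50.4)), (30, np.float64(50.4))]
top z -63.390605011436705 top xmax [31.94098145 49.54891976 50.29044641]
232 221.5 [ 48.2 -30.9 -63.5]
232 416.5 [ 48.2  26.8 -63.5]
240 222.5 [ 45.7 -30.8 -63.5]
240 415.5 [ 45.7  26.7 -63.5]
250 223.5 [ 42.6 -30.7 -63.5]
250 414.5 [ 42.6  26.7 -63.5]
```

step_arm --pt "0 0 0 2 0 25 0.5" --pt "0 0 0 2 0 50 0.5" --pt "0 0 0 2 0 65 0.5" --pt "0 0 0 2 0 72.8 0.5" --pt "0 0 0 2 0 72.8 0.5" --pt "0 0 0 2 15 72.8 0.5" --pt "0 0 0 2 28 72.8 0.5" --pt "0 0 0 2 35 72.8 0.5" --pt "0 0 0 2 35 72.8 0.5" --pt "0 0 0 2 35 72.8 0.5"

```text
clock: 7.25
tool_pos: [603.9, 12.8, 63.6]
eef_rot: [[0.157, 0.988, 0.0], [0.988, -0.157, -0.0], [-0.0, 0.0, -1.0]]
contact_force: [0.0, 0.1, -1.7]
gripper_width: 0.686
gripper_force: 49.9
```

Run:
```python
from h import *
s=status.observe();print(s['tool_pos'],s['contact_force'])
d,_,_=cam('scene');cv2.imwrite('pics/s1.png',cv2.resize(d['img'][190:350,170:370],(800,640),interpolation=2)[:600])
```

```text
[603.89652213  12.82098467  63.5635281 ] [ 0.00486533  0.12042699 -1.70642132]
```

View pics/s1.png

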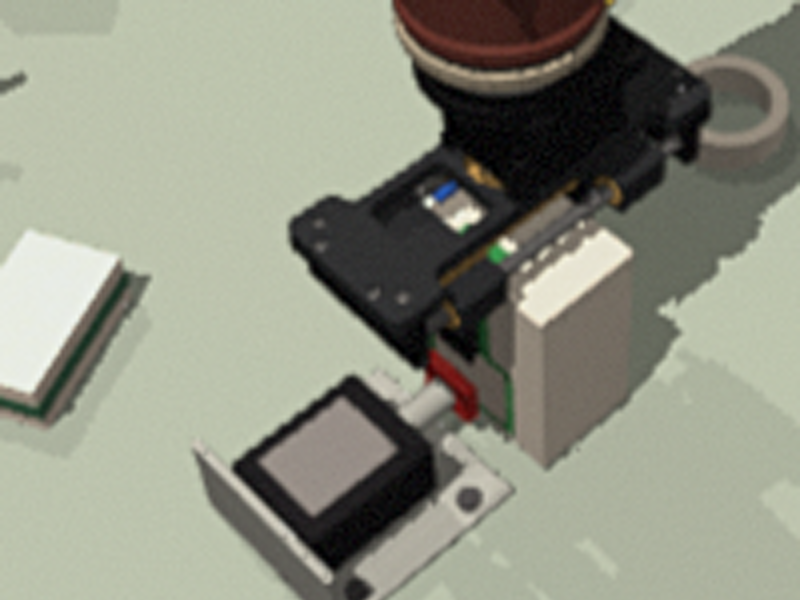

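The scene crop shows the pad (455,385) in front of the green panel, with the finger clear above it. Now I press, watching the force.

step_arm --pt "0 0 0 -1.3 0 0.3 0.5" --pt "0 0 0 -1.3 4 0.3 0.5" --pt "0 0 0 -1.3 8 0.3 0.5" --pt "0 0 0 -1.3 12 0.3 0.5" --pt "0 0 0 -1.3 14 0.3 0.5" --pt "0 0 0 -1.3 14 0.3 0.5"

```text
clock: 7.9
tool_pos: [617.4, 9.7, 62.7]
eef_rot: [[0.156, 0.988, -0.001], [0.988, -0.156, 0.0], [-0.0, -0.001, -1.0]]
contact_force: [-4.9, 1.8, 0.3]
gripper_width: 0.687
gripper_force: 49.9
```

step_arm --pt "0 0 0 0 2 -0.4 0.5" --pt "0 0 0 0 3.5 -0.4 0.5" --pt "0 0 0 0 4.5 -0.4 0.5" --pt "0 0 0 0 4.5 -0.4 0.5"

```text
clock: 8.3
tool_pos: [620.9, 9.1, 62.7]
eef_rot: [[0.156, 0.988, -0.003], [0.988, -0.156, 0.0], [-0.0, -0.003, -1.0]]
contact_force: [-6.4, 1.7, -0.6]
gripper_width: 0.686
gripper_force: 49.9
```

step_arm --pt "0 0 0 0 1 0 0.5" --pt "0 0 0 0 2 0 0.5" --pt "0 0 0 0 2 0 0.5"

```text
clock: 8.6
tool_pos: [622.3, 8.9, 62.7]
eef_rot: [[0.156, 0.988, -0.004], [0.988, -0.156, 0.001], [0.0, -0.004, -1.0]]
contact_force: [-8.9, 1.9, 1.2]
gripper_width: 0.685
gripper_force: 49.9
```

step_arm --pt "0 0 0 0 1 -0.3 0.5" --pt "0 0 0 0 1.2 -0.3 0.5" --pt "0 0 0 0 1.2 -0.3 0.5" --pt "0 0 0 0 1.2 -0.3 0.5" --pt "0 0 0 0 1.2 -0.3 0.5" --pt "0 0 0 0 1.2 -0.3 0.5" --pt "0 0 0 0 1.2 -0.3 0.5" --pt "0 0 0 0 1.2 -0.3 0.5" --pt "0 0 0 0 1.2 -0.3 0.5" --pt "0 0 0 0 1.2 -0.3 0.5"

```text
clock: 9.6
tool_pos: [622.4, 8.9, 62.7]
eef_rot: [[0.156, 0.988, -0.006], [0.988, -0.156, 0.001], [0.0, -0.006, -1.0]]
contact_force: [-11.9, 3.1, 3.2]
gripper_width: 0.69
gripper_force: 49.9
```

Run:
```python
from h import *
s=status.observe();print(s['tool_pos'],s['contact_force'],s['joints'].round(1))
d,R,t=cam('scene');im=d['img'];cv2.imwrite('pics/s2.png',cv2.resize(im[190:350,170:370],(800,640),interpolation=2)[:600])
H,S,V=cv2.split(cv2.cvtColor(im,cv2.COLOR_BGR2HSV));m=((H<8)|(H>172))&(S>150);k=np.zeros(m.shape,bool);k[270:305,265:300]=1
vs,us=np.nonzero(m&k);print(len(us)); P=pts(d,R,t)
if len(us): q=P[m&k];print(np.percentile(q,[5,50,95],axis=0).round(1))
```

```text
[622.43437598   8.89449616  62.71368432] [-11.91006224   3.07489088   3.2414684 ] [-40.7  30.3  47.2  99.5 -25.   61.6   5.8]
91
[[655.3 -10.9  28.2]
 [660.4   8.3  44.9]
 [663.3  18.9  66.1]]
```

View pics/s2.png

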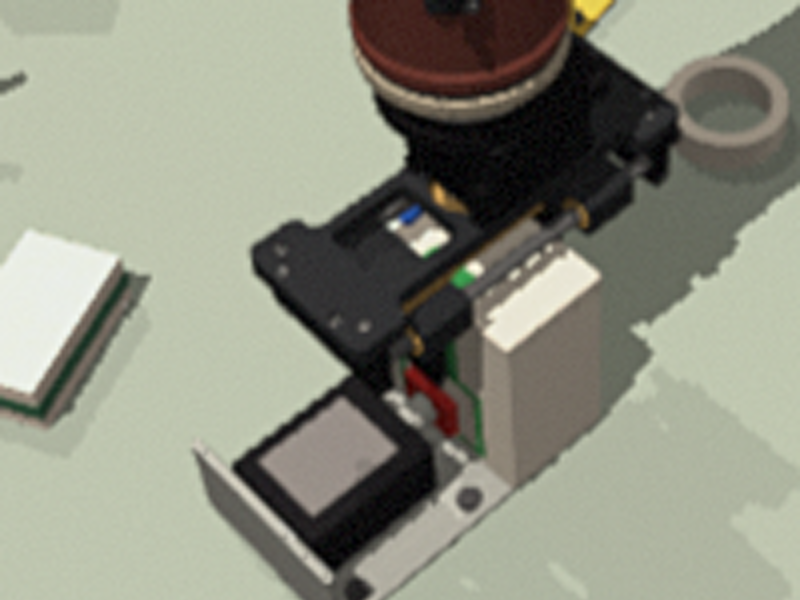

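The crop shows the pad (430,400) pushed in towards the housing, and the force has gone stiff past about 7 N, so the pad is at its stop. Now a numeric check of the carton's tilt under load.

```bash
cat > tilt.py <<'E'
from h import *
s=status.observe();p=s['tool_pos'];E=s['eef_rot'];print(p.round(1),s['contact_force'].round(1))
d,R,t=cam('wrist');L=(pts(d,R,t)-p)@E
end=(abs(L[...,0]-50)<3)&(abs(L[...,1])<36)&(L[...,2]<56)&(L[...,2]>-55)
for h in range(-50,56,15):
    q=L[end&(abs(L[...,2]-h)<4)]
    if len(q)>20: print(h,len(q),'x',np.median(q[:,0]).round(2),'y',np.percentile(q[:,1],[1,99]).round(1))
top=L[(abs(L[...,2]+63)<4)&(abs(L[...,1])<25)&(L[...,0]>20)&(L[...,0]<49)]
A=np.c_[top[:,:2],np.ones(len(top))];print('top z=ax+by+c',np.linalg.lstsq(A,top[:,2],rcond=None)[0])
E
python3 tilt.py
```

```text
[622.4   8.9  62.7] [-13.    3.7   3.6]
-50 919 x 50.25 y [-30.7  25.8]
-35 652 x 50.3 y [-30.3  26. ]
-20 472 x 50.32 y [-30.4  26.5]
-5 348 x 50.38 y [-30.3  26. ]
10 283 x 50.42 y [-30.1  26. ]
25 218 x 50.43 y [-30.2  26.1]
40 178 x 50.48 y [-30.   26.7]
55 81 x 50.48 y [-30.   25.5]
top z=ax+by+c [-2.03887645e-03 -1.80746256e-03 -6.33544288e+01]
```

step_arm --pt "0 0 0 0 -4 0 0.5" --pt "0 0 0 0 -12 0 0.5" --pt "0 0 0 0 -25 0 0.5" --pt "0 0 0 0 -45 -5 0.5" --pt "0 0 0 0 -65 -15 0.5" --pt "0 0 -4 0 -74 -20 0.5" --pt "0 0 -12 -0.8 -74 -20 0.5" --pt "0 0 -20 -0.8 -74 -20 0.5" --pt "0 0 -28 -0.8 -74 -20 0.5" --pt "0 0 -36 -0.8 -74 -20 0.5" --pt "0 0 -44 -0.8 -74 -20 0.5" --pt "0 0 -52 -0.8 -74 -20 0.5" --pt "0 0 -60 -0.8 -74 -20 0.5" --pt "0 0 -68 -0.8 -74 -20 0.5" --pt "0 0 -76 -0.8 -74 -20 0.5" --pt "0 0 -83 -0.8 -74 -20 0.5" --pt "0 0 -88 -0.8 -74 -20 0.5" --pt "0 0 -90 -0.8 -74 -20 0.5" --pt "0 0 -90 -0.8 -74 -20 0.5" --pt "0 0 -90 -0.8 -74 -20 0.5"

```text
clock: 11.7
tool_pos: [552.5, 18.9, 83.9]
eef_rot: [[-0.987, 0.158, 0.001], [0.158, 0.987, -0.0], [-0.001, 0.0, -1.0]]
contact_force: [0.6, -0.5, -2.0]
gripper_width: 0.683
gripper_force: 49.9
```

```bash
python3 tilt.py; python3 look.py b1|head -2
python3 - <<'E'
from h import *
im=cv2.imread('pics/b1.png')
s=status.observe();p=s['tool_pos'];E=s['eef_rot']
d,R,t=cam('wrist');P=pts(d,R,t);H,S,V=cv2.split(cv2.cvtColor(d['img'],cv2.COLOR_BGR2HSV))
print('near end x', E[:,0])
m=((H<8)|(H>172))&(S>150)&(np.hypot(P[...,0]-640,P[...,1]-5)<30);print(m.sum())
E
```

```text
[552.5  18.9  83.9] [ 0.6 -0.5 -2. ]
-50 830 x 52.72 y [-29.8  27. ]
-35 569 x 52.75 y [-29.6  26.7]
-20 408 x 52.76 y [-29.1  25.7]
-5 287 x 52.78 y [-29.5  27.7]
10 229 x 52.81 y [-28.9  27.1]
25 163 x 52.82 y [-29.2  23.9]
40 137 x 52.85 y [-29.1  27.4]
55 56 x 52.83 y [-29.   25.9]
top z=ax+by+c [-2.35353005e-03 -4.45210071e-03 -6.34691826e+01]
11.75 [552.4  19.   83.9] [[-0.987, 0.158, 0.001], [0.158, 0.987, -0.0], [-0.001, 0.0, -1.0]] [-35.9  16.3  34.1 108.3 -10.6  58.5  83.6] [-0.9 -0.2 -1.9] 0.6880909235311354
tool y deg 80.92187846674459
near end x [-9.87569411e-01  1.57182791e-01 -4.79269910e-04]
0
```

step_arm --pt "0 0 0 0 0 0 0.5" --pt "0 0 0 0 0 0 0.5" --pt "0 0 0 0 0 0 0.5" --pt "0 0 0 0 0 0 0.5"

```text
clock: 12.3
tool_pos: [552.1, 19.1, 83.6]
eef_rot: [[-0.988, 0.156, -0.0], [0.156, 0.988, -0.0], [-0.0, -0.0, -1.0]]
contact_force: [-0.0, -0.6, -1.6]
gripper_width: 0.691
gripper_force: 49.9
```

```bash
python3 tilt.py; python3 look.py b2|tail -5
```

```text
[552.1  19.1  83.6] [-0.  -0.6 -1.6]
-50 830 x 52.73 y [-29.8  27.4]
-35 549 x 52.76 y [-29.4  27.3]
-20 382 x 52.77 y [-29.4  27.3]
-5 301 x 52.8 y [-29.3  26.6]
10 204 x 52.83 y [-29.   27.7]
25 144 x 52.82 y [-29.1  20.5]
40 122 x 52.82 y [-29.1  26.3]
55 57 x 52.85 y [-28.2  25.2]
top z=ax+by+c [-3.18133053e-03 -4.38490990e-03 -6.34118540e+01]
green 3663 [[0.7, -41.2, -121.0], [11.8, 13.6, -65.0], [28.5, 34.1, -60.1]]
blue 1363 [[-0.8, -42.7, -121.3], [26.8, -14.8, -115.9], [32.0, 34.3, -58.8]]
pad 0 
top green 0 
top blue 0
```

View pics/b2.png

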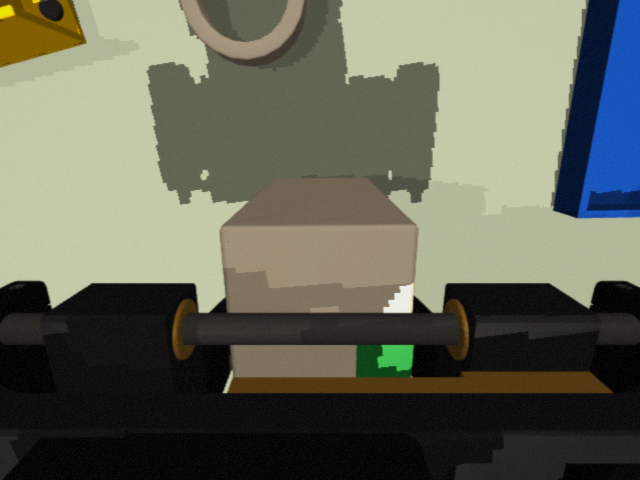

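The wrist view shows the carton still square in the grip, with its end face at (222–416, 226). Next I lower the carton and approach the blue panel.

step_arm --pt "0 0 0 0 0 10 0.5" --pt "0 0 0 0 0 20 0.5" --pt "0 0 0 -15 0 20 0.5" --pt "0 0 0 -28 0 20 0.5" --pt "0 0 0 -34 0 20 0.5" --pt "0 0 0 -34 0 20 0.5" --pt "0 0 0 -34 0 20 0.5" --pt "0 0 0 -38 0 20 0.5" --pt "0 0 0 -42 0 20 0.5" --pt "0 0 0 -45 0 20 0.5" --pt "0 0 0 -45 0 20 0.5"

```text
clock: 13.55
tool_pos: [596.3, 12.3, 63.5]
eef_rot: [[-0.988, 0.156, -0.001], [0.156, 0.988, 0.0], [0.001, 0.0, -1.0]]
contact_force: [-2.7, 1.1, -0.4]
gripper_width: 0.685
gripper_force: 49.9
```

step_arm --pt "0 0 0 -2 0 0 0.5" --pt "0 0 0 -4 0 0 0.5" --pt "0 0 0 -6 0 0 0.5" --pt "0 0 0 -7 0 0 0.5" --pt "0 0 0 -7 0 0 0.5"

```text
clock: 14.05
tool_pos: [602.7, 11.2, 63.4]
eef_rot: [[-0.988, 0.156, -0.002], [0.156, 0.988, 0.0], [0.002, 0.0, -1.0]]
contact_force: [-6.0, 1.1, 0.8]
gripper_width: 0.689
gripper_force: 49.9
```

step_arm --pt "0 0 0 -1 0 0 0.5" --pt "0 0 0 -2 0 0 0.5" --pt "0 0 0 -2 0 0 0.5"

```text
clock: 14.35
tool_pos: [603.6, 11.0, 63.1]
eef_rot: [[-0.988, 0.156, -0.004], [0.156, 0.988, 0.001], [0.004, -0.0, -1.0]]
contact_force: [-10.2, 2.1, 1.8]
gripper_width: 0.685
gripper_force: 49.9
```

```bash
python3 tilt.py
```

```text
[603.6  11.   63.1] [-10.2   2.1   1.8]
-50 821 x 52.75 y [-29.4  27.1]
-35 526 x 52.78 y [-29.6  27.5]
-20 362 x 52.83 y [-29.2  27.3]
-5 239 x 52.84 y [-29.3  27.8]
10 173 x 52.87 y [-29.2  27.9]
25 91 x 52.89 y [-30.  28.]
40 81 x 52.89 y [-28.6  17.9]
55 29 x 52.93 y [-28.3   2.6]
top z=ax+by+c [-5.10486613e-03 -4.78861319e-03 -6.33538146e+01]
```

step_arm --pt "0 0 0 -0.3 0 -0.3 0.5" --pt "0 0 0 -0.3 0 -0.3 0.5" --pt "0 0 0 -0.3 0 -0.3 0.5" --pt "0 0 0 -0.3 0 -0.3 0.5" --pt "0 0 0 -0.3 0 -0.3 0.5" --pt "0 0 0 -0.3 0 -0.3 0.5" --pt "0 0 0 -0.3 0 -0.3 0.5" --pt "0 0 0 -0.3 0 -0.3 0.5"

```text
clock: 15.2
tool_pos: [603.7, 11.0, 63.1]
eef_rot: [[-0.988, 0.156, -0.004], [0.156, 0.988, 0.001], [0.004, -0.0, -1.0]]
contact_force: [-10.0, 2.6, 0.7]
gripper_width: 0.684
gripper_force: 49.9
```

```bash
python3 tilt.py|tail -1
python3 - <<'E'
from h import *
d,R,t=cam('scene');cv2.imwrite('pics/s3.png',cv2.resize(d['img'][190:350,170:370],(800,640),interpolation=2)[:600])
def uv(p):
    c=R@np.array(p)+t; return np.array([c[0]/c[2]*d['fx']+d['cx'],c[1]/c[2]*d['fy']+d['cy']])
n=np.array([.988,-.156,0]);y=np.array([.156,.988,0])
for tr in(0,10,12):
    print(tr,[((uv(np.array([643.,4.5,h])+n*tr+y*w)-[170,190])*4).round(0).tolist() for h,w in((47,16),(21,16),(47,-16),(34,0))])
for f in('s1','s2','s3'):
    im=cv2.imread(f'pics/{f}.png');H,S,V=cv2.split(cv2.cvtColor(im,cv2.COLOR_BGR2HSV));m=((H<8)|(H>172))&(S>140);m[:340]=0
    v,u=np.nonzero(m);print(f,len(u),np.percentile(u,[2,50,98]),np.percentile(v,[2,50,98]))
E
```

```text
top z=ax+by+c [-5.63110163e-03 -4.33666016e-03 -6.33359056e+01]
0 [[473.0, 387.0], [475.0, 416.0], [429.0, 347.0], [452.0, 382.0]]
10 [[457.0, 399.0], [460.0, 428.0], [413.0, 359.0], [437.0, 394.0]]
12 [[454.0, 401.0], [457.0, 431.0], [410.0, 362.0], [434.0, 396.0]]
s1 1541 [427. 457. 475.] [352. 383. 417.]
s2 1544 [407. 436. 456.] [366. 395. 432.]
s3 1471 [407. 437. 455.] [369. 398. 434.]
```

The pad sits at the same pixels as in the green press (436,396), which matches 12 mm of travel, so both panels are stamped. Next I back off and carry the carton to the tray.

step_arm --pt "0 0 0 4 0 0 0.5" --pt "0 0 0 12 0 0 0.5" --pt "0 0 0 25 0 0 0.5" --pt "0 0 0 45 0 -15 0.5" --pt "0 0 0 60 10 -40 0.5" --pt "0 0 0 80 35 -60 0.5" --pt "0 0 0 100 65 -65 0.5" --pt "0 0 0 115 100 -65 0.5" --pt "0 0 0 130 135 -65 0.5" --pt "0 0 -1 145 170 -65 0.5" --pt "0 0 -1 158 200 -65 0.5" --pt "0 0 -1 168 227 -65 0.5" --pt "0 0 -1 168 227 -65 0.5" --pt "0 0 -1 168 227 -40 0.5" --pt "0 0 -1 168 227 -20 0.5" --pt "0 0 -1 168 227 -8 0.5" --pt "0 0 -1 168 227 -5 0.5" --pt "0 0 -1 168 227 -5 0.5" --pt "0 0 -1 168 227 -5 0.5"

```text
clock: 17.2
tool_pos: [476.0, 261.3, 69.9]
eef_rot: [[-0.99, 0.139, 0.001], [0.139, 0.99, 0.001], [-0.001, 0.001, -1.0]]
contact_force: [1.0, 0.1, -2.1]
gripper_width: 0.689
gripper_force: 49.9
```

```bash
python3 tilt.py
python3 - <<'E'
from h import *
s=status.observe();p=s['tool_pos'];E=s['eef_rot'];print(s['joints'].round(1))
d,R,t=cam('wrist');P=pts(d,R,t);H,S,V=cv2.split(cv2.cvtColor(d['img'],cv2.COLOR_BGR2HSV))
b=(H>100)&(H<130)&(S>130);L=(P-p)@E
for n,lo,hi in(('rim',22,29),('div',16.5,21.5),('floor',2,8)):
    q=L[b&(P[...,2]>lo)&(P[...,2]<hi)]; print(n,len(q),np.percentile(q,[1,10,50,90,99],axis=0).round(0).tolist() if len(q)>5 else '')
E
```

```text
[476.  261.3  69.9] [ 1.   0.1 -2.1]
-50 825 x 52.72 y [-29.8  27.4]
-35 550 x 52.75 y [-29.6  27.1]
-20 391 x 52.75 y [-29.3  27.4]
-5 302 x 52.8 y [-29.4  27.6]
10 228 x 52.84 y [-28.8  25.6]
25 161 x 52.84 y [-29.2  27.1]
40 126 x 52.82 y [-29.1  27.1]
55 66 x 52.84 y [-28.9  20.7]
top z=ax+by+c [-2.13153685e-03 -3.84633282e-03 -6.34737240e+01]
[-55.4  15.1  25.2 110.   -7.7  56.3  55.2]
rim 6978 [[-9.0, -61.0, 43.0], [28.0, -58.0, 44.0], [90.0, 91.0, 45.0], [93.0, 176.0, 46.0], [94.0, 178.0, 48.0]]
div 2402 [[-10.0, -57.0, 49.0], [14.0, -11.0, 49.0], [58.0, 61.0, 50.0], [89.0, 174.0, 53.0], [90.0, 175.0, 53.0]]
floor 37126 [[-32.0, -55.0, 63.0], [8.0, -26.0, 64.0], [58.0, 87.0, 65.0], [84.0, 159.0, 66.0], [89.0, 173.0, 66.0]]
```

The rim and divider show the carton centred in the empty half. Next I lower it gently.

step_arm --pt "0 0 0 0 0 3 0.5" --pt "0 0 0 0 0 5.5 0.5" --pt "0 0 0 0 0 7 0.5" --pt "0 0 0 0 0 7.7 0.5" --pt "0 0 0 0 0 8.2 0.5" --pt "0 0 0 0 0 8.6 0.5" --pt "0 0 0 0 0 8.6 0.5" --pt "0 0 0 0 0 8.6 0.5"

```text
clock: 18.1
tool_pos: [475.2, 261.2, 61.6]
eef_rot: [[-0.99, 0.139, -0.001], [0.139, 0.99, 0.0], [0.001, 0.0, -1.0]]
contact_force: [-6.3, -2.9, 14.6]
gripper_width: 0.684
gripper_force: 49.9
```

step_arm --pt "0 0 0 0 0 -0.3 0.5" --pt "0 0 0 0 0 -0.3 0.5" --pt "0 0 0 0 0 -0.3 0.72" --pt "0 0 0 0 0 -0.3 0.8" --pt "0 0 0 0 0 -0.3 1" --pt "0 0 0 0 0 -0.3 1" --pt "0 0 0 0 0 -0.3 1" --pt "0 0 0 0 0 -0.3 1" --force 10

```text
clock: 18.9
tool_pos: [475.3, 261.1, 60.6]
eef_rot: [[-0.99, 0.139, -0.0], [0.139, 0.99, -0.0], [0.0, -0.0, -1.0]]
contact_force: [-0.1, 0.5, 0.9]
gripper_width: 0.991
gripper_force: 0.0
```

step_arm --pt "0 0 0 0 0 -15 1" --pt "0 0 0 0 0 -40 1" --pt "0 0 0 0 0 -70 1" --pt "0 0 0 0 0 -110 1" --pt "0 0 0 0 0 -150 1" --pt "0 0 0 60 -150 -170 1" --pt "0 0 0 60 -150 -170 1" --pt "0 0 0 60 -150 -170 1" --pt "0 0 0 60 -150 -170 1" --pt "0 0 0 60 -150 -170 1" --pt "0 0 0 60 -150 -170 1"

```text
clock: 20.0
tool_pos: [395.3, 121.8, 230.9]
eef_rot: [[-0.99, 0.139, 0.001], [0.139, 0.99, 0.001], [-0.001, 0.001, -1.0]]
contact_force: [0.4, 0.1, -0.1]
gripper_width: 1.001
gripper_force: 0.0
```

Run:
```python
from h import *
s=status.observe();print(s['clock'],s['tool_pos'],s['contact_force'],s['joint_velocities'].round(2))
for n in('top','scene'):
    d,R,t=cam(n);P=pts(d,R,t)
    m=((P[...,2]>119)&(P[...,2]<131)&(np.hypot(P[...,0]-473,P[...,1]-261)<75)).astype(np.uint8)
    k,l,st,c=cv2.connectedComponentsWithStats(m)
    if k>1:
        i=1+st[1:,4].argmax();q=P[l==i];print(n,len(q),np.median(q[:,2]),cv2.minAreaRect(q[:,:2].astype(np.float32)))
    if n=='top':
        a=np.load('top0.npz');D=np.abs(P[...,2]-a['P'][...,2])>15;D=cv2.morphologyEx(D.astype(np.uint8),cv2.MORPH_OPEN,np.ones((5,5)))
        k,l,st,c=cv2.connectedComponentsWithStats(D);print(st[1:].tolist())
```

```text
20.0 [395.29407152 121.75877218 230.89069333] [ 0.43457171  0.10747039 -0.1135116 ] [-0.38  1.77 -0.56 -0.54 -0.02 -0.03  0.07]
top 330 125.57975535255667 ((510.03082275390625, 255.17417907714844), (61.54216003417969, 31.341402053833008), 77.93197631835938)
[[446, 222, 60, 59, 2321], [78, 229, 221, 251, 36019], [302, 473, 12, 7, 75]]
scene 1612 123.90858157947397 ((476.8878479003906, 262.3858337402344), (60.116477966308594, 101.7674560546875), 82.44920349121094)
```

```bash
python3 -c "
from station import job;print(job.sign_off())"
```

```text
the job is handed in; nothing more can be done
None
```

The carton's green panel and then its blue panel were pressed fully home on the stamp and held, the carton now stands upright in the empty half of the tray, and the job was handed in at about 20 s.

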